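# Line up the blower hub's keyway

## Task

Turn the blue hub on the white blower motor until the white-edged keyway in the hub lines up with the yellow-edged slot in the flange around it, so that a key could slide straight through both, then let go. Leave the orange hub on the dark saw motor as it is.

Things in the scene. Friction and masses are not known exactly. Their poses are not given: they have to be found in the camera images.
- blue_hub (a joint): Angle of the blue hub about its upright axis on the white motor, rad: 0 when its keyway is exactly in line with the flange's yellow-edged slot, growing counter-clockwise seen from above; starts at 0.5 to 1.25. It turns stiffly (0.08 N m), within 3 rad either way, and stays where left. The hub's disc is 90 mm across; the keyway is 14 mm wide, radial, white-edged, 22 to 45 mm from the axis.
- blue_hub_grip (a point): Point on the blue hub's axis, 152 mm above the table, at the height to grip; z up, x towards the keyway. Here a grip block with two flats stands on the disc: 44 mm long (x), 28 mm between the flats (y), from 130 mm (disc top, level with the flange) to 170 mm above the table; a round shaft end, 18 mm across, rises 6 mm more.
- blower_motor_slot (a point): Middle of the yellow-edged slot in the grey flange ring (96 mm inside, 136 mm outside diameter) round the blue hub, on its top, 130 mm above the table, 58 mm from the hub's axis; 14 mm wide, radial; x points outwards along it, z up. The flange tops the white motor, bolted to a board 160 mm square; these never move.
- orange_hub_keyway (a point): Bystander: the white-edged keyway of the orange hub on the dark saw motor; the point is 35 mm from that hub's axis, on top of its disc, 130 mm above the table; x points outwards from the axis, z up. Same shape and sizes as the blue hub and its motor. It is not to be turned.

How it is judged:
At the end, for the whole second after the job is handed in: The blue hub's keyway is within 10 degrees of the yellow-edged slot, and the hub is at rest; the orange hub's keyway is within 6 mm of where it started (value of joint blue_hub between -0.175 and 0.175 rad and velocity of joint blue_hub between -0.05 and 0.05 rad/s and distance of orange_hub_keyway from where it was at the start of the episode below 0.006 m); the robot touches nothing.
It fails at once if the orange hub was turned (its keyway moved more than 6 mm) (distance of orange_hub_keyway from where it was at the start of the episode above 0.006 m).
It also fails if it takes over 32 s, if anything falls off the work surface, if the arm or the gripper's body presses on something with over 40 N, if the wrist force passes 120 N, or if a joint passes its speed limit or range.

## Robot

A 6-joint arm with a two-finger parallel gripper is mounted at the origin on the work surface. World frame = base frame: x ahead of the robot, y to its left, z up, the work surface at z = 0. Lengths are in m, angles in rad, forces in N, time in s.
With the tool pointing down it reaches from about 0.375 to 0.9 m from the base axis. Payload 3.1 kg.
Tool frame: the origin (TCP) lies midway between the tips of the shut fingers; the grasp point (between the pads) lies grip_point_offset behind it (grip_point_offset is the distance from the TCP to the grasp point, in m); y points along the fingers, z is the direction in which the jaws open and shut, and the axes are right-handed (so a half turn about y gives the same grasp; the last joint's range is limited). The gripper opens to 87 mm and grips with 3 to 60 N. Pads are 19 mm wide; open, the fingers measure 117 mm over their backs; the gripper's body (75 mm by 190 mm) begins 51 mm behind the grasp point.
Start: joints at [-1.51, 0.527, 1.433, -0, 1.181, -0.178], TCP at [0.148, -0.607, 0.223] pointing down, gripper open.
Joint ranges: [-3.08, 3.08], [-0.75, 2.2], [0.22, 2.44], [-1.43, 4.57], [0, 2.65], [-2.85, 2.85]. Speed limits (rad/s): [2.79, 2.79, 3.14, 3.14, 3.14, 3.14].

## Interface

Orientations are given as a unit quaternion [x, y, z, w].
In Python, from rig import * gives the robot as it stands.
- The arm moves only by the tool jog_arm, never from a script. Its argument "increments" is a list that holds one entry, the list of rows, each a list of 7 numbers: the turn, a rotation vector about the world's x, y, z in degrees, then the shift along the world's x, y, z in m, then the closure, from -1 (fully open) to 1 (shut), so that 0 is half open. In form: [[[rx, ry, rz, x, y, z, jaw], ...]]. A call has 1 to 8 rows; each row is the pose to reach, as a shift and turn from the pose measured when the call began; what a row does not reach only later rows make up. A row lasts 1/10 s, in which the tool goes at most 50 mm and 8.59 degrees, less where a joint would pass 70% of its speed; a pose out of reach is approached as far as the arm can. A call with a gripper value outside its range is refused whole. The fingers move at their own pace and stop on an object; "squeeze" is the grip in N (left out, the last holds). Time passes only in rows, so rows that repeat a pose let the fingers close. It gives the time, the measured TCP pose, the force and the opening at its end, in the units of the state.
- get_obs(): the state, without advancing time (a new reading comes with each control period).
- camera(name): name is "scene" or "top" or "wrist"; returns the picture (400x640x3 uint8, red, green, blue); there is no depth.
- camera_info(name): a dict with "K" (3x3 intrinsics, pixels), "R" (3x3) and "t" (3): a world point X has camera coordinates R X + t. Camera axes: x right, y down, z forward; pixel columns grow to the right and rows downward; lengths in m; the calibration is good to about 2 mm. The wrist camera is an equidistant fisheye: a pixel r from the principal point sees the ray r / f radians off the axis. A picture is of the moment at which its call begins: read the wrist's pose just before it. camera_info takes no time and is no camera call; for the wrist camera it gives the pose at the moment of the call.
- hand_in(): hands the job in, once; it reports no verdict.
The state is a dict: "time": time; "q": joint angles; "joint_velocities": joint speeds; "joint_torque": joint torques, N m; "position": TCP position; "tool_rot": TCP orientation; "ft_force": force on the tool from outside, world axes, zero at the start; "moment": the same for the moment, N m; "grip_width": finger opening in m.
Only numpy, scipy, OpenCV 4.12 (cv2) and the standard library are available. Lean on these libraries where they do the work, as an engineer would, in place of code of your own. Each camera call takes 0.05 s, during which the arm holds its last target.

## Working session

There is one attempt and no reset: what is moved stays moved. The work goes in short steps, Python scripts to look and compute and a tool call to move; the robot and the scene stay as the last step left them, time stands still between calls to the robot, and variables do not carry over. Pictures are saved under pics/ and viewed, and the job is handed in when it is done.

Besides the shell and the picture viewer there is one more tool, called as a command line: name --argument value ..., lists and objects as JSON in quotes. jog_arm: Moves the arm, as the interface text tells. Its arguments: {"type":"object","properties":{"increments":{"type":"array","items":{"type":"array","items":{"type":"array","items":{"type":"number"}}}},"squeeze":{"type":"number"}},"required":["increments"]}

```bash
mkdir -p pics; python3 - <<'E'
from rig import *
import cv2
o=get_obs();print({k:o[k] for k in('time','position','tool_rot','grip_width')})
try: print(grip_point_offset)
except Exception as e: print(e)
for n in("top","scene"):
    cv2.imwrite(f'pics/{n}0.png',camera(n)[:,:,::-1]);print(n,camera_info(n))
E
```

```text
{'time': 0.0, 'position': array([ 0.148423  , -0.60637913,  0.22156177]), 'tool_rot': array([-0.08453654,  0.70279262, -0.7012669 ,  0.08462178]), 'grip_width': 0.08673452424005935}
0.0187
top {'K': array([[385.71792194,   0.        , 323.29235058],
       [  0.        , 385.71792194, 199.00973033],
       [  0.        ,   0.        ,   1.        ]]), 'R': array([[-0.02788011, -0.99949269, -0.01539698],
       [-0.9957114 ,  0.02912731, -0.08780896],
       [ 0.08821288,  0.01288283, -0.99601833]]), 't': array([0.00877967, 0.58083525, 0.78471908])}
scene {'K': array([[412.66517565,   0.        , 320.2102291 ],
       [  0.        , 412.66517565, 205.68314534],
       [  0.        ,   0.        ,   1.        ]]), 'R': array([[ 0.28876172,  0.95732118, -0.01236237],
       [ 0.7690691 , -0.23963011, -0.59254547],
       [-0.57021872,  0.16159694, -0.80544214]]), 't': array([-0.16410795, -0.35069941,  1.23682662])}
```

View pics/top0.png

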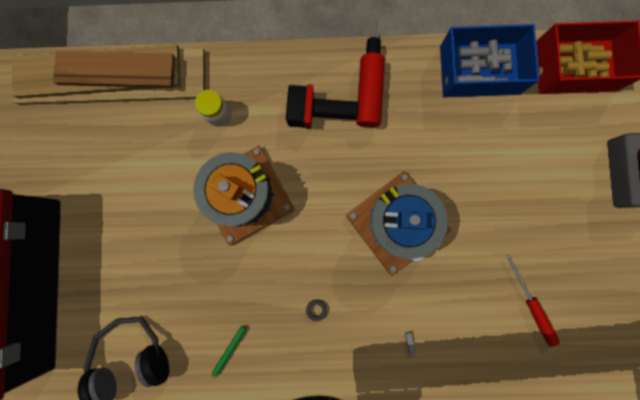

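View pics/scene0.png

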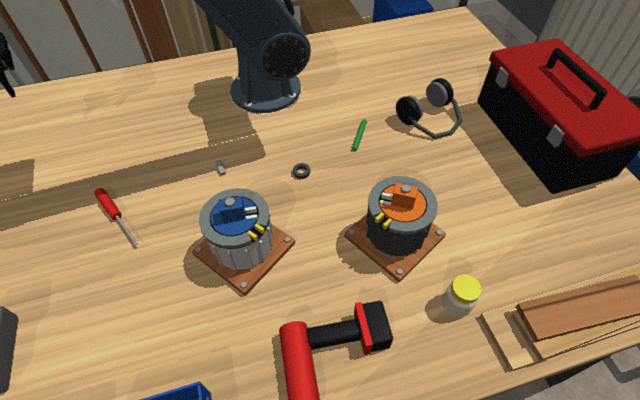

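The top picture shows the blue hub at about (409,220), its white keyway at about (391,220) and the yellow slot at about (389,195). The orange hub is at about (231,189). Next I'll measure these.

```bash
cat > h.py <<'E'
from rig import *
import cv2, numpy as np
def ray(n,uv,z):
    c=camera_info(n);K,R,t=c['K'],np.array(c['R']),np.array(c['t'])
    C=-R.T@t; d=R.T@np.linalg.inv(K)@np.array([uv[0],uv[1],1.]); return (C+d*(z-C[2])/d[2])
def pts(mask,n,z):
    v,u=np.nonzero(mask); return np.array([ray(n,p,z)[:2] for p in zip(u,v)])
E
python3 - <<'E'
from h import *
for n,(x0,x1,y0,y1) in {'top':(360,455,178,265),'scene':(190,280,185,245)}.items():
    im=cv2.imread(f'pics/{n}0.png'); hsv=cv2.cvtColor(im,cv2.COLOR_BGR2HSV)
    roi=np.zeros(im.shape[:2],bool);roi[y0:y1,x0:x1]=1
    H,S,V=[hsv[...,i].astype(int) for i in range(3)]
    blue=roi&(H>98)&(H<125)&(S>120); yel=roi&(H>22)&(H<35)&(S>150)&(V>110)
    bp=cv2.findNonZero(blue.astype(np.uint8)); 
    hull=cv2.convexHull(bp)[:,0]
    w=np.array([ray(n,p,.13)[:2] for p in hull]); 
    (c,r)=cv2.minEnclosingCircle(w.astype(np.float32)); print(n,'blue n',blue.sum(),'circle',c,r)
    e=np.array([ray(n,p,.13)[:2] for p in hull]); A=np.c_[2*e,np.ones(len(e))];s=np.linalg.lstsq(A,(e**2).sum(1),rcond=None)[0];print(' lsq',s[:2],np.sqrt(s[2]+s[0]**2+s[1]**2))
    hm=cv2.fillConvexPoly(np.zeros(im.shape[:2],np.uint8),hull,1)>0
    white=(cv2.dilate(hm.astype(np.uint8),np.ones((3,3)))>0)&(S<60)&(V>150)
    nn,lab,st,cen=cv2.connectedComponentsWithStats(white.astype(np.uint8))
    for i in range(1,nn):print(' white',st[i],cen[i],ray(n,cen[i],.13))
    nn,lab,st,cen=cv2.connectedComponentsWithStats(yel.astype(np.uint8))
    for i in range(1,nn):print(' yel',st[i],cen[i],ray(n,cen[i],.13))
    big=cv2.resize(im[y0-10:y1+10,x0-10:x1+10],None,fx=5,fy=5,interpolation=cv2.INTER_CUBIC);cv2.imwrite(f'pics/{n}0z.png',big)
E
```

```text
top blue n 1719 circle (0.5282574892044067, -0.1631636917591095) 0.04654780775308609
 lsq [ 0.52806578 -0.16334046] 0.04603190256778651
 white [389 214   7   1   7] [392. 214.] [ 0.54060554 -0.13326739  0.13      ]
 yel [390 187   8  10  38] [393.65789474 191.65789474] [ 0.58132416 -0.13806299  0.13      ]
 yel [381 194   8  10  35] [384.82857143 198.22857143] [ 0.569751   -0.12147124  0.13      ]
scene blue n 1238 circle (0.5289413928985596, -0.15989457070827484) 0.05148783698678017
 lsq [ 0.52953404 -0.1620554 ] 0.047147475603746526
 white [226 198   8   6  37] [229.45945946 200.89189189] [ 0.49234697 -0.16486208  0.13      ]
 white [245 207  11   3  28] [249.89285714 207.96428571] [ 0.52178222 -0.12912342  0.13      ]
 white [246 215  11   4  29] [250.79310345 216.31034483] [ 0.5421031  -0.13130069  0.13      ]
 yel [255 224   9   8  40] [259.2   227.275] [ 0.57200382 -0.12088433  0.13      ]
 yel [248 231   9   9  44] [252.43181818 234.56818182] [ 0.58435774 -0.13644389  0.13      ]
```

View pics/top0z.png

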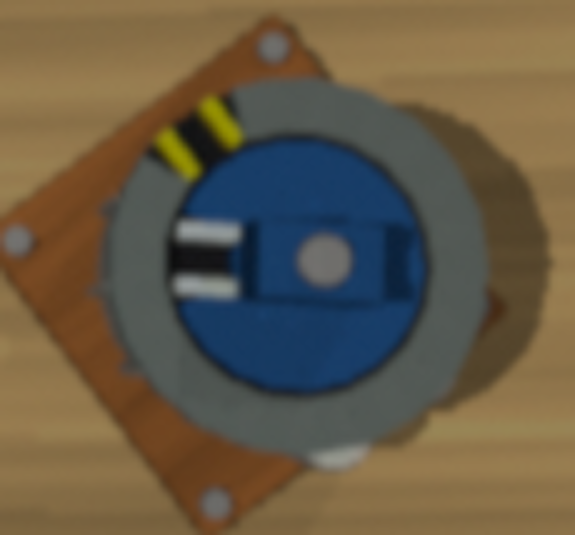

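```bash
python3 - <<'E'
from h import *
from scipy.spatial.transform import Rotation as Ro
im=cv2.imread('pics/top0.png');hsv=cv2.cvtColor(im,cv2.COLOR_BGR2HSV)
m=np.zeros((400,640),bool);m[208:236,382:401]=1
w=m&(hsv[...,1]<90)&(hsv[...,2]>110)
nn,lab,st,cen=cv2.connectedComponentsWithStats(w.astype(np.uint8))
k=[]
for i in range(1,nn):print(st[i],cen[i],ray('top',cen[i],.13)); 
A=lambda v:np.degrees(np.arctan2(v[1],v[0]))
o=get_obs();R=Ro.from_quat(o['tool_rot']).as_matrix();print(R.round(3),'jaw az',A(R[:,2]),o['q'])
# shaft top at z=.176
for n,b in(('top',(408,424,213,229)),('scene',(222,238,195,208))):
    im=cv2.imread(f'pics/{n}0.png');hsv=cv2.cvtColor(im,cv2.COLOR_BGR2HSV);m=np.zeros((400,640),bool);m[b[2]:b[3],b[0]:b[1]]=1
    p=np.argwhere(m&(hsv[...,1]<70)&(hsv[...,2]>90))[:,::-1];print(n,len(p),p.mean(0),ray(n,p.mean(0),.176))
E
```

```text
[386 212  12   4  45] [391.4 213.6] [ 0.54136368 -0.13221144  0.13      ]
[385 223  12   5  44] [390.88636364 225.20454545] [ 0.52035279 -0.13037022  0.13      ]
[[-0.971 -0.     0.237]
 [-0.237  0.002 -0.971]
 [-0.    -1.    -0.002]] jaw az -76.26139263157637 [-1.50952807e+00  5.28358147e-01  1.43375181e+00  1.84712721e-05
  1.18138394e+00 -1.78522375e-01]
top 88 [414.5 219.5] [ 0.5281506  -0.16336168  0.176     ]
scene 99 [228.74747475 199.21212121] [ 0.52518925 -0.16282345  0.176     ]
```

jog_arm --increments '[[[0,0,4.5,0.024,0.028,0.005,-1],[0,0,9,0.048,0.055,0.01,-1],[0,0,13.5,0.071,0.083,0.01,-1],[0,0,18,0.095,0.111,0.01,-1],[0,0,22.5,0.119,0.138,0.01,-1],[0,0,27,0.142,0.166,0.01,-1],[0,0,31.5,0.166,0.194,0.01,-1],[0,0,36,0.19,0.222,0.01,-1]]]'

```text
time: 0.9
position: [0.339, -0.383, 0.2314]
tool_rot: [-0.298, 0.642, -0.64, 0.298]
ft_force: [0.2, -0.3, -1.6]
grip_width: 0.0871
```

jog_arm --increments '[[[0,0,4.5,0.024,0.028,0,-1],[0,0,9,0.048,0.055,0,-1],[0,0,13.5,0.071,0.083,0,-1],[0,0,18,0.095,0.111,0,-1],[0,0,22.5,0.119,0.138,0,-1],[0,0,27,0.142,0.166,0,-1],[0,0,31.5,0.166,0.194,0,-1],[0,0,36,0.19,0.222,0,-1]]]'

```text
time: 1.7
position: [0.5296, -0.1595, 0.2311]
tool_rot: [-0.483, 0.518, -0.516, 0.482]
ft_force: [0.2, -0.2, -0.3]
grip_width: 0.0868
```

```bash
cat > s.py <<'E'
from h import *
from scipy.spatial.transform import Rotation as Ro
o=get_obs();R=Ro.from_quat(o['tool_rot']).as_matrix()
print(o['time'],o['position'].round(4),'jaw az',np.degrees(np.arctan2(R[1,2],R[0,2])),'tooly',R[:,1].round(3),o['q'].round(3),o['ft_force'].round(1),o['moment'].round(2),o['grip_width'])
E
python3 s.py; python3 - <<'E'
from h import *
cv2.imwrite('pics/w1.png',camera('wrist')[:,:,::-1])
E
```

```text
1.7 [ 0.5296 -0.1595  0.2311] jaw az -3.903379819794652 tooly [-0.003  0.001 -1.   ] [-4.940e-01  4.220e-01  1.602e+00 -1.000e-03  1.121e+00 -4.260e-01] [ 0.2 -0.2 -0.3] [-0.05 -0.11 -0.04] 0.08678028125387212
```

View pics/w1.png

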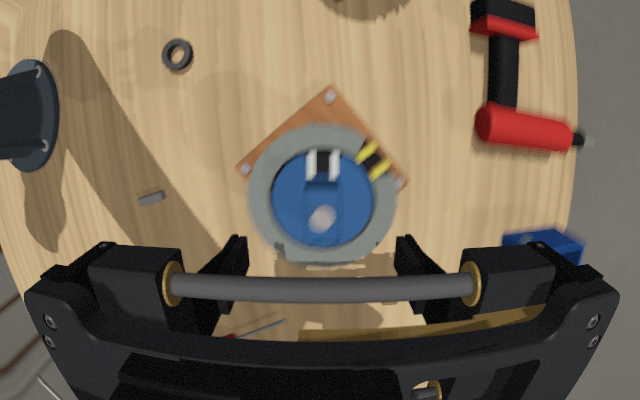

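The wrist view shows the blue block at about (322,200), centred between the fingers at columns 235 and 405, with the keyway pointing away, as I measured. I'll descend.

jog_arm --increments '[[[0,0,-0.6,-0.001,-0.004,-0.01,-1],[0,0,-0.6,-0.001,-0.004,-0.03,-1],[0,0,-0.6,-0.001,-0.004,-0.05,-1],[0,0,-0.6,-0.001,-0.004,-0.07,-1],[0,0,-0.6,-0.001,-0.004,-0.085,-1],[0,0,-0.6,-0.001,-0.004,-0.096,-1],[0,0,-0.6,-0.001,-0.004,-0.096,-1]]]'

```text
time: 2.45
position: [0.5301, -0.1596, 0.1332]
tool_rot: [-0.48, 0.521, -0.516, 0.481]
ft_force: [-0.4, 0.4, -0.3]
grip_width: 0.087
```

jog_arm --increments '[[[0,0,0,0,0,0,0.3],[0,0,0,0,0,0,0.3],[0,0,0,0,0,0,0.5],[0,0,0,0,0,0,0.7],[0,0,0,0,0,0,1],[0,0,0,0,0,0,1],[0,0,0,0,0,0,1],[0,0,0,0,0,0,1]]]' --squeeze 30

```text
time: 3.25
position: [0.5292, -0.1594, 0.1331]
tool_rot: [-0.481, 0.521, -0.515, 0.481]
ft_force: [-7.2, -1.3, 2.9]
grip_width: 0.031
```

```bash
python3 s.py; python3 - <<'E'
from h import *
cv2.imwrite('pics/w2.png',camera('wrist')[:,:,::-1])
E
```

```text
3.25 [ 0.5292 -0.1594  0.1331] jaw az -4.291689407734433 tooly [-0.005  0.007 -1.   ] [-0.497  0.557  1.694  0.004  0.899 -0.424] [-7.2 -1.3  2.9] [-0.26  0.95 -0.01] 0.031043314159607385
```

View pics/w2.png

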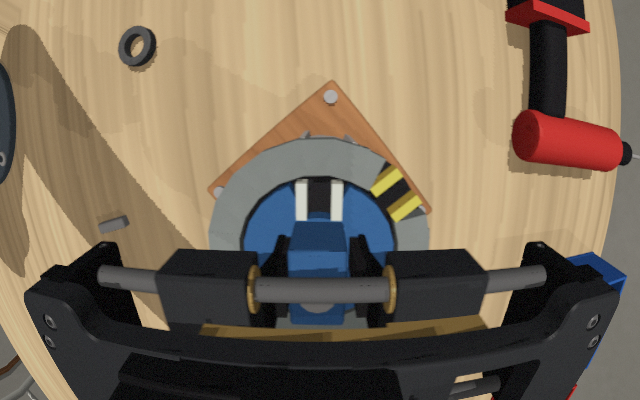

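The grip is 31 mm wide and the hand sits about 4 mm off along the flats. I'll open a little, shift and re-close.

jog_arm --increments '[[[0,0,0,0,0,0,0],[0,0,-0.3,-0.001,-0.004,0,0],[0,0,-0.3,-0.001,-0.004,0,0],[0,0,-0.3,-0.001,-0.004,0,0]]]'

```text
time: 3.7
position: [0.527, -0.1635, 0.1331]
tool_rot: [-0.48, 0.523, -0.516, 0.479]
ft_force: [0.3, -0.3, 0.3]
grip_width: 0.0427
```

```bash
python3 s.py
```

```text
3.7 [ 0.527  -0.1635  0.1331] jaw az -4.574000518260169 tooly [-0.008  0.007 -1.   ] [-0.505  0.557  1.694  0.003  0.902 -0.426] [ 0.3 -0.3  0.3] [ 0.01 -0.08 -0.01] 0.042746904340882526
```

jog_arm --increments '[[[0,0,0,0.001,0,0,0],[0,0,0,0.001,0,0,0.3],[0,0,0,0.001,0,0,0.6],[0,0,0,0.001,0,0,1],[0,0,0,0.001,0,0,1],[0,0,0,0.001,0,0,1],[0,0,0,0.001,0,0,1]]]' --squeeze 30

```text
time: 4.4
position: [0.5274, -0.1634, 0.133]
tool_rot: [-0.48, 0.524, -0.515, 0.479]
ft_force: [-2.6, 0.0, 1.3]
grip_width: 0.0276
```

```bash
python3 s.py
```

```text
4.4 [ 0.5274 -0.1634  0.133 ] jaw az -4.573020446224635 tooly [-0.01   0.007 -1.   ] [-0.504  0.558  1.692  0.002  0.904 -0.425] [-2.6  0.   1.3] [-0.15  0.18 -0.01] 0.027646118254499037
```

The grip now measures 27.6 mm, which matches the flats. I'll turn clockwise.

jog_arm --increments '[[[0,0,-5,0,0,0,1],[0,0,-10,0,0,0,1],[0,0,-15,0,0,0,1],[0,0,-20,0,0,0,1],[0,0,-25,0,0,0,1],[0,0,-25,0,0,0,1]]]'

```text
time: 5.0
position: [0.5271, -0.1632, 0.133]
tool_rot: [-0.356, 0.615, -0.607, 0.356]
ft_force: [-2.8, 0.1, 1.5]
grip_width: 0.0277
```

```bash
python3 s.py; python3 - <<'E'
from h import *
cv2.imwrite('pics/w3.png',camera('wrist')[:,:,::-1])
E
```

```text
5.0 [ 0.5271 -0.1632  0.133 ] jaw az -29.569807369968697 tooly [-0.006  0.011 -1.   ] [-0.507  0.556  1.695  0.008  0.901  0.004] [-2.8  0.1  1.5] [-0.17  0.2  -0.05] 0.027740682753687212
```

View pics/w3.png

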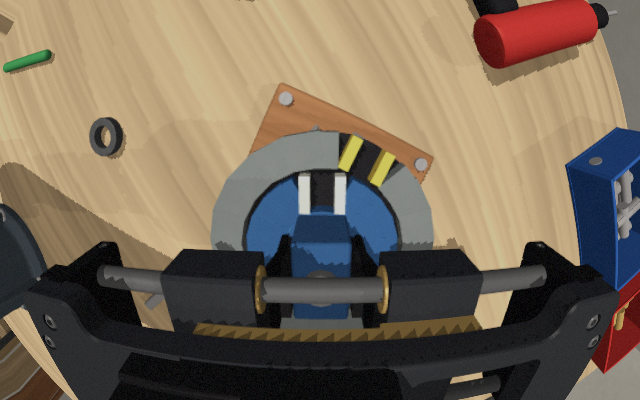

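The hub turns with the hand. The keyway at (322,193) is closing on the slot at (367,160), with low force. I'll turn the remaining 25.5°.

jog_arm --increments '[[[0,0,-5,0,0,0,1],[0,0,-10,0,0,0,1],[0,0,-15,0,0,0,1],[0,0,-20,0,0,0,1],[0,0,-25.5,0,0,0,1],[0,0,-25.5,0,0,0,1]]]'

```text
time: 5.65
position: [0.5269, -0.163, 0.133]
tool_rot: [-0.212, 0.679, -0.67, 0.214]
ft_force: [-2.8, 0.6, 1.5]
grip_width: 0.0279
```

```bash
python3 s.py; python3 - <<'E'
from h import *
cv2.imwrite('pics/w4.png',camera('wrist')[:,:,::-1])
E
```

```text
5.65 [ 0.5269 -0.163   0.133 ] jaw az -54.88740899117258 tooly [-0.001  0.013 -1.   ] [-0.509  0.555  1.698  0.014  0.896  0.441] [-2.8  0.6  1.5] [-0.15  0.24 -0.07] 0.027916798152648435
```

View pics/w4.png

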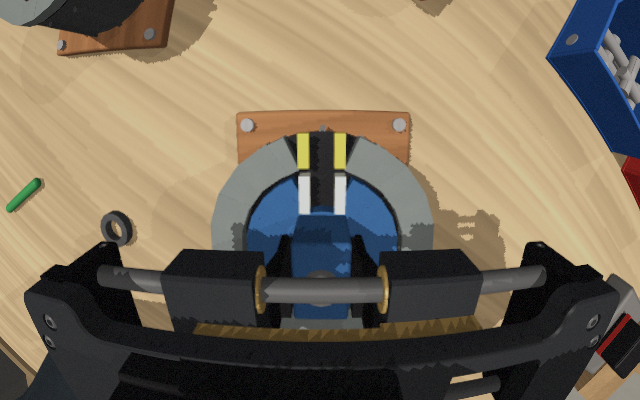

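The keyway edges (304 and 340) line up with the slot edges (303 and 340). I'll release, rise and move clear.

jog_arm --increments '[[[0,0,0,0,0,0,0.3],[0,0,0,0,0,0,0],[0,0,0,0,0,0,-0.5],[0,0,0,0,0,0,-1],[0,0,0,0,0,0,-1],[0,0,0,0,0,0,-1],[0,0,0,0,0,0.01,-1],[0,0,0,0,0,0.025,-1]]]'

```text
time: 6.5
position: [0.5263, -0.1627, 0.158]
tool_rot: [-0.213, 0.679, -0.669, 0.214]
ft_force: [0.4, 0.4, 0.1]
grip_width: 0.0783
```

jog_arm --increments '[[[0,0,0,0,0,0.02,-1],[0,0,0,0,0,0.04,-1],[0,0,0,0,0,0.06,-1],[0,0,0,0,0,0.08,-1],[0,0,0,0,-0.03,0.09,-1],[0,0,0,-0.02,-0.06,0.09,-1],[0,0,0,-0.04,-0.09,0.09,-1],[0,0,0,-0.06,-0.12,0.09,-1]]]'

```text
time: 7.3
position: [0.4657, -0.2836, 0.249]
tool_rot: [-0.213, 0.679, -0.669, 0.215]
ft_force: [0.6, -0.3, 0.3]
grip_width: 0.0871
```

jog_arm --increments '[[[0,0,0,-0.02,-0.04,0,-1],[0,0,0,-0.04,-0.08,0,-1],[0,0,0,-0.06,-0.12,0,-1],[0,0,0,-0.07,-0.14,0,-1],[0,0,0,-0.07,-0.14,0,-1],[0,0,0,-0.07,-0.14,0,-1]]]'

```text
time: 7.9
position: [0.3955, -0.4234, 0.2493]
tool_rot: [-0.213, 0.679, -0.669, 0.214]
ft_force: [-0.4, 0.4, -0.1]
grip_width: 0.0871
```

```bash
python3 s.py; python3 - <<'E'
from h import *
im=np.ascontiguousarray(camera('top')[:,:,::-1]);cv2.imwrite('pics/top5.png',im)
sc=camera('scene')[:,:,::-1];a=cv2.imread('pics/top0.png')
print('orange diff mean',cv2.absdiff(a,im)[150:230,190:275].mean())
r=lambda z:cv2.resize(z,None,fx=4,fy=4,interpolation=cv2.INTER_CUBIC)
cv2.imwrite('pics/top5z.png',np.hstack([r(im[168:275,355:455]),r(sc[168:275,190:290])]))
hsv=cv2.cvtColor(im,cv2.COLOR_BGR2HSV);H,S,V=[hsv[...,i].astype(int) for i in range(3)]
roi=np.zeros((400,640),bool);roi[180:240,365:412]=1
c=np.array([.5283,-.1632])
for nm,m in(('w',roi&(S<90)&(V>115)),('y',roi&(H>22)&(H<35)&(S>150)&(V>110))):
    nn,lab,st,cen=cv2.connectedComponentsWithStats(m.astype(np.uint8))
    P=[]
    for i in range(1,nn):
        if st[i][4]<15: continue
        p=ray('top',cen[i],.13)[:2];d=np.linalg.norm(p-c);print(nm,st[i],p,d);P.append(p)
    if len(P)==2:
        v=np.mean(P,0)-c;print(nm,'az',np.degrees(np.arctan2(v[1],v[0])),np.linalg.norm(v))
E
```

```text
7.9 [ 0.3955 -0.4234  0.2493] jaw az -54.834449112164236 tooly [-0.002  0.014 -1.   ] [-1.015  0.441  1.51   0.006  1.203 -0.061] [-0.4  0.4 -0.1] [ 0.   -0.02  0.05] 0.08713743703831266
orange diff mean 1.241372549019608
w [399 198   9  10  43] [ 0.56046324 -0.1535434 ] 0.033581598130880255
w [390 205   8  10  41] [ 0.54864191 -0.13649678] 0.03356866889657542
w az 34.702605765026334 0.0319328482204302
y [390 187   8  10  38] [ 0.58132416 -0.13806299] 0.05868075151153853
y [381 194   8  10  35] [ 0.569751   -0.12147124] 0.05881729751642961
y az 35.28934723466157 0.057871810991469666
```

View pics/top5z.png

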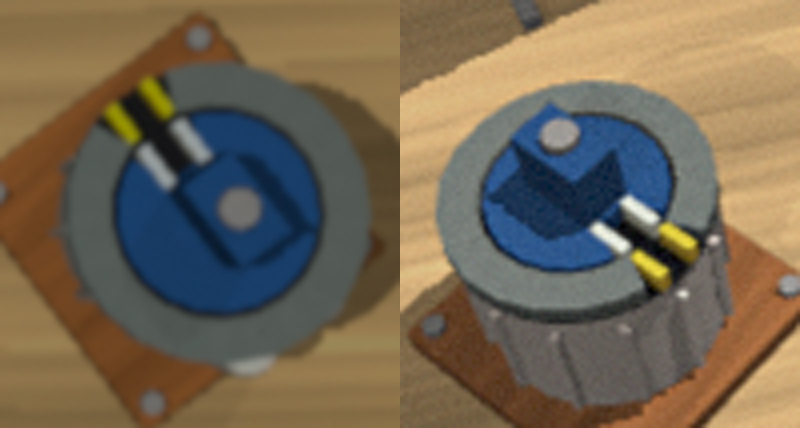

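Both views show the white keyway in line with the yellow slot: azimuth 34.7° against 35.3°, with the arm clear. I'm handing in.

```bash
python3 -c "
from rig import *
print(hand_in())"
```

```text
the job is handed in; nothing more can be done
None
```

I gripped the blue hub by its flats, turned it about 50° clockwise, let go and moved the arm clear, then handed the job in at about 8 s.

- **Alignment:** the last top view put the keyway at 34.7° and the slot at 35.3°. That is 0.6° apart, against the 10° allowed. The scene and wrist views agreed.
- **Orange hub:** the arm never went near it, and its part of the top picture was unchanged apart from image noise (mean difference 1.2 grey levels).
- **Contact:** the force read about 0 after release and the gripper was fully open.
- **First grip:** it sat about 4 mm off-centre along the flats, so I opened, re-centred and gripped again before turning. The forces read after each turning step were about 3 N.

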